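# Set up a coffee grinder for a test grind

### The job

First slide the tray of sample tins towards you along the bench (its far lip gives a hold) until it rests against the stop strip, with the tins still in it. Next, before unloading, turn the grinder's collar to 0 on its scale, to zero it; after that, stand every tin upright on the narrow raised rail and leave the collar reading 40 degrees at the index line. The tray must not be lifted and must end against the strip, and the spray can, screwdriver and mug stay where they are.

Things in the scene. Friction and masses are not known exactly. Their poses are not given: they have to be found in the camera images.
- stop: Low fixed aluminium strip screwed to the bench, 300 mm long (its y), 12 mm thick, 16 mm high. Origin at bench level in the middle of the face that looks away from the robot; its x points out of that face, away from the robot.
- tray: Black plastic tray, loose, 0.5 kg: walls 120 mm deep (x) by 280 mm wide (y) outside, 45 mm high, walls and floor 4 mm thick. Origin at the centre of its underside, z up, x towards its far side. Slides on the bench. At the start it stands 60 to 95 mm beyond the stop strip, roughly square to it, with the tins in it in a row along y.
- tray_front (a point): Point on the outer face of the tray's near wall (the one towards the stop strip), mid-width, 8 mm above the bench.
- tray_lip (a point): Middle of the outer edge of the lip along the tray's far side, at its top (45 mm above the bench). The lip is 4 mm thick and sticks out 10 mm beyond the far wall.
- rail: Fixed narrow raised rail: a 300 mm length (x) of aluminium profile 30 mm wide (y), flat top 50 mm above the bench, on two black feet 60 mm wide (y) and 20 mm high.
- rail_top (a point): Centre of the rail's flat top; x along the rail, y across it, z up.
- grinder: Grinder module, fixed: black box 150 (x) by 140 (y) by 80 mm high, origin at the centre of its underside. A white index line is painted on its top, from the collar's rim outwards along the module's +x.
- collar (a joint): Reading of the grinder's adjusting collar in radians (degrees on the scale): the graduation standing at the index line. Grows as the collar turns anticlockwise seen from above; moves freely from -0.3 to 3.0 and stays where it is left (friction 0.08 N m).
- collar_zero (a point): The zero tick on the collar, at the rim of its top face, 94 mm above the bench. The collar is a black disc of 120 mm diameter on the module, with white ticks every 10 degrees (-20 to 180), longer every 30. The zero tick is thick, with a white dot at its inner end; the graduations grow clockwise from it. Turns with the collar: points along the index line when the reading is 0.
- collar_bar (a point): Centre of the bar handle across the middle of the collar, on the turning axis, 108 mm above the bench. Aluminium bar 60 mm long, 14 mm wide, 28 mm high (94 to 122 mm above the bench); turns with the collar. The point's x runs along the bar and points to the zero tick, z up.
- spray: Spray can standing behind the work, 52 mm diameter, 160 mm high; origin under its centre. Not part of the job.
- driver: Screwdriver lying behind the work. Not part of the job.
- mug: White mug standing behind the work, 76 mm diameter, 85 mm high. Not part of the job.
- tin0_c (a point): Closed steel sample tin, 70 g or so: a round body of 36 mm diameter on a wider round foot (44 mm diameter, 5 mm thick), 28 mm high in all. Point at its centre, 14 mm above its underside, z up out of the lid. Three to five of the five tins are present.
- tin1_c (a point): Another such tin (same shape as tin0), point at its centre; may be absent.
- tin2_c (a point): Another such tin (same shape as tin0), point at its centre; may be absent.
- tin3_c (a point): Another such tin (same shape as tin0), point at its centre; may be absent.
- tin4_c (a point): Another such tin (same shape as tin0), point at its centre; may be absent.

How it is judged (in metres and radians):
On the way, in this order (a step that is already met when the one before it is completed fails the run):
1. the tray stands against the stop strip with all the tins in it (x of tray_front in the frame of stop between -0.01 and 0.01 m and angle between the x axis of tray and the x axis of stop, either way round below 0.12 rad and y of tray_front in the frame of stop between -0.09 and 0.09 m and angle between tray's own z axis and vertical below 0.06 rad and x of tin0_c in the frame of tray between -0.06 and 0.06 m and y of tin0_c in the frame of tray between -0.14 and 0.14 m and z of each of tin0_c, tin1_c, tin2_c, tin3_c, tin4_c in the frame of tray below 0.045 m and x of tin1_c in the frame of tray between -0.06 and 0.06 m and y of tin1_c in the frame of tray between -0.14 and 0.14 m and x of tin2_c in the frame of tray between -0.06 and 0.06 m and y of tin2_c in the frame of tray between -0.14 and 0.14 m and x of tin3_c in the frame of tray between -0.06 and 0.06 m and y of tin3_c in the frame of tray between -0.14 and 0.14 m and x of tin4_c in the frame of tray between -0.06 and 0.06 m and y of tin4_c in the frame of tray between -0.14 and 0.14 m), for 0.2 s.
2. the collar reads 0 (within 4 degrees), the tins still being in the tray (x of tin0_c in the frame of tray between -0.06 and 0.06 m and y of tin0_c in the frame of tray between -0.14 and 0.14 m and z of each of tin0_c, tin1_c, tin2_c, tin3_c, tin4_c in the frame of tray below 0.045 m and x of tin1_c in the frame of tray between -0.06 and 0.06 m and y of tin1_c in the frame of tray between -0.14 and 0.14 m and x of tin2_c in the frame of tray between -0.06 and 0.06 m and y of tin2_c in the frame of tray between -0.14 and 0.14 m and x of tin3_c in the frame of tray between -0.06 and 0.06 m and y of tin3_c in the frame of tray between -0.14 and 0.14 m and x of tin4_c in the frame of tray between -0.06 and 0.06 m and y of tin4_c in the frame of tray between -0.14 and 0.14 m and value of joint collar between -0.07 and 0.07 rad and velocity of joint collar between -0.1 and 0.1 rad/s), for 0.3 s.
At the end, for the whole second after the job is handed in: Every tin stands upright and at rest on the rail (its centre within 14 mm of the rail's centre line), the collar reads 40 degrees (within 4 degrees), and the tray stands flat against the stop strip (gap under 10 mm, within 0.12 rad of square, middle within 90 mm of the strip's middle) (x of tray_front in the frame of stop between -0.01 and 0.01 m and angle between the x axis of tray and the x axis of stop, either way round below 0.12 rad and y of tray_front in the frame of stop between -0.09 and 0.09 m and angle between tray's own z axis and vertical below 0.06 rad and x of tin0_c in the frame of rail_top between -0.145 and 0.145 m and y of tin0_c in the frame of rail_top between -0.014 and 0.014 m and z of tin0_c in the frame of rail_top between 0.009 and 0.019 m and angle between each of tin0_c, tin1_c, tin2_c, tin3_c, tin4_c's own z axis and vertical below 0.12 rad and x of tin1_c in the frame of rail_top between -0.145 and 0.145 m and y of tin1_c in the frame of rail_top between -0.014 and 0.014 m and z of tin1_c in the frame of rail_top between 0.009 and 0.019 m and x of tin2_c in the frame of rail_top between -0.145 and 0.145 m and y of tin2_c in the frame of rail_top between -0.014 and 0.014 m and z of tin2_c in the frame of rail_top between 0.009 and 0.019 m and x of tin3_c in the frame of rail_top between -0.145 and 0.145 m and y of tin3_c in the frame of rail_top between -0.014 and 0.014 m and z of tin3_c in the frame of rail_top between 0.009 and 0.019 m and x of tin4_c in the frame of rail_top between -0.145 and 0.145 m and y of tin4_c in the frame of rail_top between -0.014 and 0.014 m and z of tin4_c in the frame of rail_top between 0.009 and 0.019 m and value of joint collar between 0.628 and 0.768 rad and linear speed of tray below 0.02 m/s); the robot touches nothing.
It fails at once if the tray is lifted more than 25 mm off the bench (height (world z) of tray above 0.025 m).
It fails at once if the spray can is moved more than 40 mm (distance of spray from where it was at the start of the episode above 0.04 m).
It fails at once if the screwdriver is moved more than 40 mm (distance of driver from where it was at the start of the episode above 0.04 m).
It fails at once if the mug is moved more than 40 mm (distance of mug from where it was at the start of the episode above 0.04 m).
Of tin0, tin1, tin2, tin3, tin4 only 3 to 5 are there at a start; the rules pass over those that are not, and their reading is None.
At some moment in a run one of tray may be knocked a few centimetres aside while the robot is not near it.
Once in a run the grip may slacken for a moment while it holds something.
It also fails if it takes over 210 s, if anything falls off the work surface, if the arm or the gripper's body presses on something with over 40 N, if the wrist force passes 120 N, or if a joint passes its speed limit or range.

### The arm

A 6-joint arm with a two-finger parallel gripper is mounted at the origin on the work surface. World frame = base frame: x ahead of the robot, y to its left, z up, the work surface at z = 0. Lengths are in mm, angles in rad, forces in N, time in s.
With the tool pointing down it reaches from about 300 to 775 mm from the base axis. Payload 14.6 kg.
Tool frame: the origin (TCP) lies at the very end of the fingers, on their centre line; the grasp point (between the pads) lies 19 mm behind it; z points along the fingers, y is the line along which they close (so a half turn about z gives the same grasp; the last joint's range is limited). The gripper opens to 94 mm and grips with 3 to 60 N. Pads are 16 mm wide; open, the fingers measure 119 mm over their backs; the gripper's body (75 mm by 177 mm) begins 78 mm behind the grasp point.
Start: joints at [1.187, 0.3, 1.521, -0, 1.321, -0.067], TCP at [171.337, 522.621, 205.446] pointing down, gripper open.
Joint ranges: [-3.03, 3.03], [-0.79, 2.21], [0.23, 2.52], [-1.04, 4.18], [0, 3.07], [-2.55, 2.55]. Speed limits (rad/s): [2.22, 2.22, 2.57, 3.14, 3.14, 3.14].

### API

Orientations are given as [roll, pitch, yaw] about the fixed x, y, z axes, in that order (R = Rz(yaw) Ry(pitch) Rx(roll)).
In Python, from cell import manip gives the robot as it stands.
- The arm moves only by the tool servo_tool, never from a script. Its argument "motion" is a list that holds one entry, the list of rows, each a list of 7 numbers: the shift along the world's x, y, z as a fraction of full scale, then the turn, a rotation vector about the world's x, y, z as a fraction of full scale, then the closure, from 0 (fully open) to 1 (shut). In form: [[[x, y, z, rx, ry, rz, gripper], ...]]. A call has 1 to 10 rows; each row is the pose to reach, as a shift and turn from the pose commanded when the call began, turning the shorter way round; what a row does not reach only later rows make up. Full scale, the value 1, is 0.5 m for a shift and pi rad for a turn. A row lasts 1/10 s, in which the tool goes at most 50 mm and 8.59 degrees, less where a joint would pass 70% of its speed; a pose out of reach is approached as far as the arm can. A call with a number of a shift or a turn outside -1 to 1 is refused whole. A call with a gripper value outside its range is refused whole. The fingers move at their own pace and stop on an object; "newtons" is the grip in N (left out, the last holds). Time passes only in rows, so rows that repeat a pose let the fingers close. It gives the time, the measured TCP pose, the force, the opening and the grip force at its end, in the units of the state.
- manip.read_state(): the state, without advancing time (a new reading comes with each control period).
- manip.camera(name): name is "side" or "top" or "wrist"; returns a dict with "frame" (420x560x3 uint8, red, green, blue), "range_z" (420x560 float32, mm along the optical axis (not along the pixel's ray), 0 where there is no reading), "vfov" (degrees; the focal length in pixels is half the picture's height over the tangent of half this angle, whatever the lens; pixels are square), "cx", "cy" (the principal point, pixels), "cam_to_world" (4x4, takes a point from camera to world coordinates). Camera axes: x right, y down, z forward; pixel columns grow to the right and rows downward; lengths in mm; the calibration is good to about 2 mm. A picture is of the moment at which its call begins.
- manip.sign_off(): hands the job in; it is judged then, once.
The state is a dict: "clock": time; "joints": joint angles; "qd": joint speeds; "effort": joint torques, N m; "eef_pos": TCP position; "eef_rot": TCP orientation; "wrist_force": force on the tool from outside, world axes, zero at the start; "moment": the same for the moment, N m; "finger_gap": finger opening in mm; "finger_force": force on a finger pad.
Only numpy, scipy, OpenCV 4.12 (cv2) and the standard library are available. Lean on these libraries where they do the work, as an engineer would, in place of code of your own. Each camera call takes 0.05 s, during which the arm holds its last target. There are 200 camera calls.

## Working session

There is one attempt and no reset: what is moved stays moved. The work goes in short steps, Python scripts to look and compute and a tool call to move; the robot and the scene stay as the last step left them, time stands still between calls to the robot, and variables do not carry over. Pictures are saved under pics/ and viewed, at most 14 in all, crops included, and the job is handed in when it is done.

Besides the shell and the picture viewer there is one more tool, called after "Call:" as a command line: name --argument value ..., lists and objects as JSON in quotes. servo_tool: Moves the arm, as the interface text tells. Its arguments: {"type":"object","properties":{"motion":{"type":"array"},"newtons":{"type":"number"}},"required":["motion"]}

```bash
mkdir -p pics
cat > h.py <<'E'
import numpy as np, cv2
from cell import manip
def shot(n):
    c=manip.camera(n); c['f']=c['frame'].shape[0]/2/np.tan(np.radians(c['vfov'])/2); return c
def save(c,name,box=None,scale=1):
    im=c['frame'][:,:,::-1]
    if box: im=im[box[1]:box[3],box[0]:box[2]]
    cv2.imwrite('pics/'+name,cv2.resize(im,None,fx=scale,fy=scale,interpolation=cv2.INTER_CUBIC))
def ray(c,u,v,z):
    T=np.array(c['cam_to_world']); d=T[:3,:3]@np.array([(u-c['cx'])/c['f'],(v-c['cy'])/c['f'],1]); o=T[:3,3]
    return o+d*(z-o[2])/d[2]
def cloud(c):
    T=np.array(c['cam_to_world']); Z=c['range_z']; v,u=np.indices(Z.shape)
    P=np.stack([(u-c['cx'])/c['f']*Z,(v-c['cy'])/c['f']*Z,Z],-1)
    W=P@T[:3,:3].T+T[:3,3]; W[Z==0]=np.nan; return W
def st():
    s=manip.read_state(); print({k:np.round(s[k],3).tolist() for k in ('clock','joints','eef_pos','eef_rot','wrist_force','finger_gap')}); return s
E
python3 - <<'E'
from h import *
st()
a=shot('top');b=shot('side')
im=np.vstack([a['frame'],b['frame']])[:,:,::-1]
cv2.imwrite('pics/top0.png',cv2.resize(a['frame'][:,:,::-1],(800,600)));cv2.imwrite('pics/side0.png',cv2.resize(b['frame'][:,:,::-1],(800,600)))
for c in(a,b): print(np.round(c['cam_to_world'],3).tolist(),c['f'],c['cx'],c['cy'])
E
```

```text
{'clock': 0.0, 'joints': [1.187, 0.3, 1.522, -0.0, 1.321, -0.067], 'eef_pos': [171.256, 522.372, 204.879], 'eef_rot': [-3.14, -0.0, 2.825], 'wrist_force': [0.81, 0.395, 0.069], 'finger_gap': 94.172}
[[-0.111, -0.973, 0.204, 419.287], [-0.994, 0.109, -0.021, 32.335], [-0.002, -0.205, -0.979, 952.339], [0.0, 0.0, 0.0, 1.0]] 425.240954894683 279.4985370686133 218.88336464088687
[[-0.995, -0.087, 0.057, 533.229], [-0.103, 0.78, -0.617, 777.885], [0.009, -0.62, -0.785, 1016.756], [0.0, 0.0, 0.0, 1.0]] 530.0437667428124 280.88151922406547 209.3787288221104
```

View pics/top0.png

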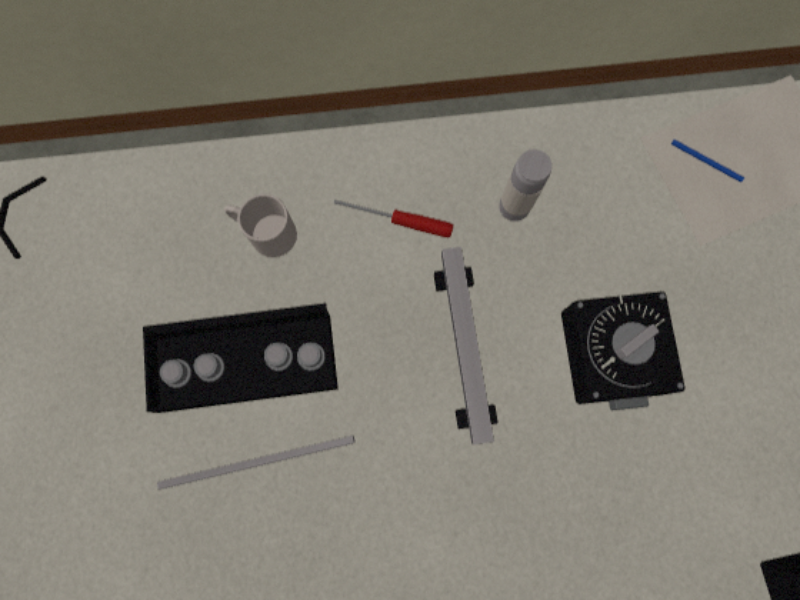

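View pics/side0.png

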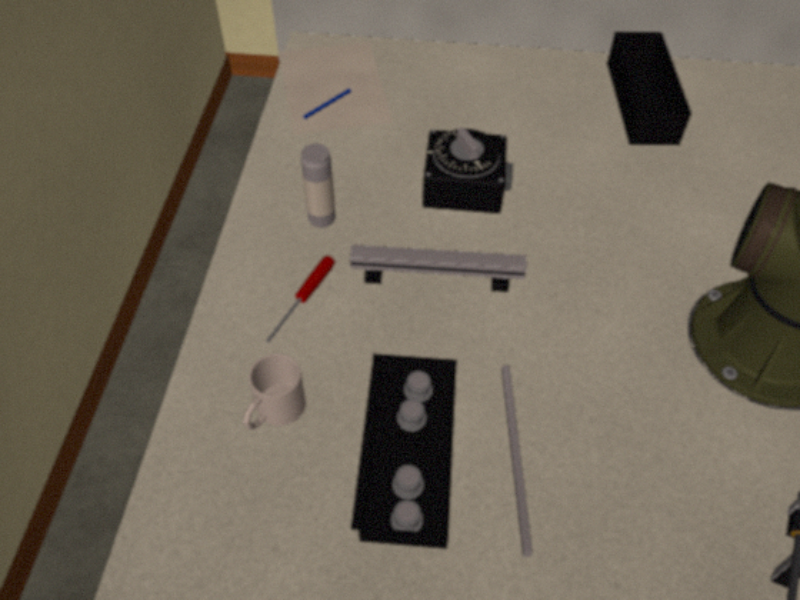

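The top view shows 4 tins in the tray at about (175,373), (208,366), (278,356), (311,356) in 800-px coordinates. The stop strip runs (158,486) to (354,440), the rail (453,250) to (482,442), and the grinder is at about (625,345). The side view agrees. Next I'll measure them.

```bash
cat > m.py <<'E'
from h import *
def rect(P):
    (c,s,a)=cv2.minAreaRect(P[:,:2].astype(np.float32)); return np.round(c,1),np.round(s,1),round(a,1)
def comps(c,mask,zlo,zhi,minn=60):
    W=cloud(c); n,l,s,_=cv2.connectedComponentsWithStats(mask.astype(np.uint8))
    for i in range(1,n):
        if s[i,4]>=minn:
            P=W[l==i]; P=P[~np.isnan(P[:,0])]
            if len(P)>20: print(s[i,:5].tolist(),rect(P),'z',np.round(np.percentile(P[:,2],[5,50,95]),1))
if __name__=='__main__':
  for n in('top','side'):
    c=shot(n);W=cloud(c);g=c['frame'].max(-1); z=W[...,2]
    print(n,'dark');comps(c,(g<45)&(W[...,0]>200)&(W[...,0]<800)&(abs(W[...,1])<500)&(z>-20),0,0)
    for lo,hi in((10,22),(24,40),(42,60),(98,135)):
        print(lo,hi);comps(c,(z>lo)&(z<hi)&(g>60)&(abs(W[...,1])<420)&(W[...,0]>250),0,0,40)
E
python3 m.py
```

```text
top dark
[304, 190, 8, 14, 88] (array([659.9, -56.7]), array([27.3, 14.6]), 1.3) z [10.5 19.6 22.5]
[393, 205, 86, 78, 4027] (array([ 516.6, -310.4]), array([139.5, 147.4]), 89.7) z [30.9 81.  95.7]
[100, 213, 136, 76, 6588] (array([569.1, 262.2]), array([128.3, 280.2]), 1.1) z [ 1.8  5.4 46. ]
[319, 287, 9, 13, 91] (array([440.8, -63. ]), array([26.6, 14.5]), 4.2) z [13.3 19.9 22.9]
10 22
[234, 139, 41, 13, 108] (array([795.5,  52.7]), array([99.6,  7. ]), 67.8) z [12.9 15.3 19.1]
[350, 143, 20, 11, 44] (array([ 758.1, -188.5]), array([46.3, 16.7]), 66.1) z [10.9 14.5 21.5]
[175, 147, 25, 18, 54] (array([793.5, 213.9]), array([21.2, 61.8]), 25.2) z [10.7 16.1 20.8]
[274, 153, 43, 13, 131] (array([751.5, -37.9]), array([98.7, 10.4]), 69.9) z [12.4 18.7 21.8]
[182, 161, 26, 18, 52] (array([745.5, 190.5]), array([19.2, 65.9]), 26.0) z [10.2 16.3 21.2]
[110, 305, 138, 37, 804] (array([412.2, 251.9]), array([ 12.1, 300.1]), 6.8) z [13.4 16.1 19. ]
24 40
[351, 136, 21, 16, 60] (array([ 762. , -186.4]), array([51.1, 22.1]), 53.9) z [25.8 33.3 39.7]
[173, 144, 27, 20, 87] (array([791.2, 212
[... 4021 characters left out ...]
  38.6]), 1.7) z [44.  49.7 53. ]
[177, 254, 31, 18, 150] (array([781.2, 183.7]), array([65.4, 28. ]), 27.5) z [43.2 51.7 59.5]
[255, 256, 6, 37, 44] (array([635.5, 193.7]), array([ 2.9, 90.5]), 1.2) z [43.1 44.8 47.9]
[181, 268, 31, 21, 144] (array([756.1, 226.3]), array([69.5, 24.3]), 34.4) z [43.  50.1 59.1]
[245, 308, 9, 64, 74] (array([633. , 340.1]), array([ 10., 131.]), 5.2) z [42.3 44.7 47.1]
98 135
[0, 46, 5, 16, 51] (array([1440.3, -401.8]), array([ 7.6, 35.9]), 1.5) z [100.  109.4 124.1]
[318, 89, 20, 23, 228] (array([ 519.6, -307.8]), array([50.1, 56.9]), 65.3) z [ 98.5 114.  124.4]
[211, 116, 22, 18, 238] (array([ 771.5, -180.4]), array([52.3, 28.1]), 16.4) z [ 99.8 116.6 133.1]
```

Measured:
- **Stop:** outer face at about (418,253), yaw 6.8°.
- **Tray:** lip at x≈633, y≈262, yaw≈1°.
- **Rail:** centre (552.5,-82), top z=50.
- **Grinder:** centre about (517,-311).

All heights agree with the text. I'll hook the open fingers behind the lip and pull.

Call:
servo_tool --motion '[[[0.978,-0.52,0,0,0,0.107,0],[0.978,-0.52,0,0,0,0.107,0],[0.978,-0.52,0,0,0,0.107,0],[0.978,-0.52,0,0,0,0.107,0],[0.978,-0.52,0,0,0,0.107,0],[0.978,-0.52,0,0,0,0.107,0],[0.978,-0.52,0,0,0,0.107,0],[0.978,-0.52,0,0,0,0.107,0],[0.978,-0.52,0,0,0,0.107,0],[0.978,-0.52,0,0,0,0.107,0]]]'

```text
clock: 1.2
eef_pos: [606.4, 290.8, 205.3]
eef_rot: [-3.142, -0.0, -3.122]
wrist_force: [-0.4, 0.1, 0.6]
finger_gap: 94.1
finger_force: 0.0
```

Call:
servo_tool --motion '[[[0.096,-0.05,0,0,0,0,0],[0.096,-0.05,0,0,0,0,0],[0.096,-0.05,-0.1,0,0,0,0],[0.096,-0.05,-0.2,0,0,0,0],[0.096,-0.05,-0.3,0,0,0,0],[0.096,-0.05,-0.36,0,0,0,0],[0.096,-0.05,-0.36,0,0,0,0]]]'

```text
clock: 1.9
eef_pos: [650.0, 266.7, 20.3]
eef_rot: [-3.139, -0.008, -3.122]
wrist_force: [-0.3, -0.8, 0.2]
finger_gap: 93.5
finger_force: 0.0
```

Run:
```python
from h import *
st();c=shot('side');save(c,'s1.png',(180,180,460,400),2.5)
```

```text
{'clock': 1.9, 'joints': [0.337, 0.824, 1.164, 0.0, 1.162, -1.253], 'eef_pos': [650.012, 266.702, 20.311], 'eef_rot': [-3.139, -0.008, -3.122], 'wrist_force': [-0.348, -0.818, 0.234], 'finger_gap': 93.543}
```

View pics/s1.png

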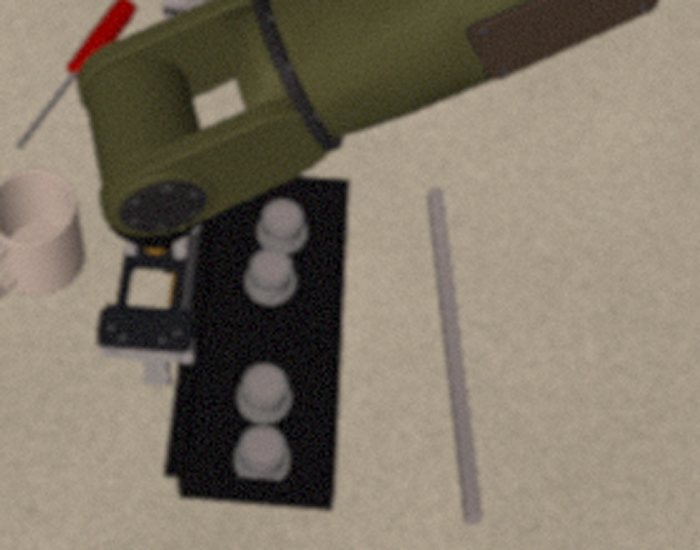

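The fingers stand just behind the lip at about (185,300), and the tins and strip are clear. Pulling now.

Call:
servo_tool --motion '[[[-0.015,0,0,0,0,0,0],[-0.03,0,0,0,0,0.004,0],[-0.046,0,0,0,0,0.008,0],[-0.062,0,0,0,0,0.012,0],[-0.078,0,0,0,0,0.016,0],[-0.094,0,0,0,0,0.02,0],[-0.11,0,0,0,0,0.024,0],[-0.126,0,0,0,0,0.028,0],[-0.142,0,0,0,0,0.032,0],[-0.155,0,0,0,0,0.032,0]]]'

```text
clock: 2.95
eef_pos: [575.9, 267.6, 27.8]
eef_rot: [3.141, 0.005, -3.02]
wrist_force: [5.8, 0.4, 3.3]
finger_gap: 93.8
finger_force: 2.7
```

```bash
cat >> m.py <<'E'
def tray():
    for n in('top','side'):
        c=shot(n);W=cloud(c);g=c['frame'].max(-1)
        print(n);comps(c,(g<45)&(W[...,0]>300)&(W[...,0]<700)&(W[...,1]>30)&(W[...,2]<55)&(W[...,2]>-20)&(W[...,1]<500),0,0,300)
E
python3 -c "
import m;m.tray()"
```

```text
top
[173, 237, 71, 71, 2721] (array([510.2, 181.9]), array([128. , 133.1]), 6.9) z [ 1.8  5.  46.1]
side
[290, 250, 67, 131, 4878] (array([500.8, 256.8]), array([125.5, 280.4]), 7.1) z [ 1.3  4.9 45.1]
```

Call:
servo_tool --motion '[[[-0.012,0,0,0,0,0,0],[-0.024,0,0,0,0,0,0],[-0.034,0,0,0,0,0,0],[-0.042,0,0,0,0,0,0],[-0.048,0,0,0,0,0,0],[-0.05,0,0,0,0,0,0],[-0.05,0,0,0,0,0,0]]]'

```text
clock: 3.75
eef_pos: [555.9, 267.3, 29.0]
eef_rot: [3.14, 0.015, -3.022]
wrist_force: [30.0, -2.2, 4.7]
finger_gap: 93.7
finger_force: 14.9
```

```bash
python3 -c "
import m;m.tray()"
```

```text
top
[173, 246, 72, 71, 2767] (array([490.2, 182.3]), array([127.5, 134.3]), 6.8) z [ 2.6  6.  47.4]
side
[299, 252, 68, 130, 4769] (array([481.8, 256.7]), array([126. , 281.2]), 6.9) z [ 2.   5.9 46.3]
```

The tray is against the strip and square, with 30 N reacting. I'll back off, lift and go over to the grinder.

Call:
servo_tool --motion '[[[-0.03,0,0,0,0,0,0],[0,0,0,0,0,0,0],[0.03,0,0,0,0,0,0],[0.03,0,0.1,0,0,0,0],[0.03,0,0.2,0,0,0,0],[0.03,0,0.3,0,0,0,0],[0.0,-0.08,0.4,0,0,-0.05,0],[0,-0.16,0.45,0,0,-0.1,0],[0,-0.26,0.45,0,0,-0.15,0],[0,-0.36,0.45,0,0,-0.2,0]]]'

```text
clock: 4.85
eef_pos: [549.8, 95.8, 251.9]
eef_rot: [3.14, 0.002, 2.657]
wrist_force: [0.9, -0.3, -0.3]
finger_gap: 93.9
finger_force: 0.0
```

Call:
servo_tool --motion '[[[-0.03,-0.8,0,0,0,-0.15,0],[-0.03,-0.8,0,0,0,-0.15,0],[-0.03,-0.8,0,0,0,-0.15,0],[-0.03,-0.8,0,0,0,-0.15,0],[-0.03,-0.8,0,0,0,-0.15,0],[-0.03,-0.8,0,0,0,-0.15,0],[-0.03,-0.8,0,0,0,-0.15,0],[-0.03,-0.8,0,0,0,-0.15,0],[-0.03,-0.8,0,0,0,-0.15,0],[-0.03,-0.8,0,0,0,-0.15,0]]]'

```text
clock: 5.85
eef_pos: [534.8, -303.2, 249.8]
eef_rot: [-3.141, -0.001, 2.189]
wrist_force: [0.5, 0.4, -0.5]
finger_gap: 93.6
finger_force: 0.0
```

```bash
python3 - <<'E'
from h import *
st();c=shot('wrist');save(c,'w1.png',None,1.4);T=np.array(c['cam_to_world']);print(T.round(3).tolist(),c['f'],c['cx'],c['cy'])
E
python3 -c "
import m;m.tray()"
```

```text
{'clock': 5.85, 'joints': [-0.575, 0.421, 1.256, 0.0, 1.466, -1.193], 'eef_pos': [534.803, -303.193, 249.816], 'eef_rot': [-3.141, -0.001, 2.189], 'wrist_force': [0.504, 0.419, -0.463], 'finger_gap': 93.629}
[[0.815, 0.557, 0.158, 488.033], [0.579, -0.785, -0.221, -238.863], [0.001, 0.272, -0.962, 428.81], [0.0, 0.0, 0.0, 1.0]] 309.4237566840147 278.64675779541597 209.69521127861654
top
[103, 246, 142, 90, 6819] (array([481.6, 259.1]), array([127.9, 288.7]), 6.7) z [ 1.8  5.2 46.2]
side
[296, 251, 71, 131, 6429] (array([482.2, 256.2]), array([126.4, 281.1]), 6.6) z [ 1.3  5.4 45.9]
```

View pics/w1.png

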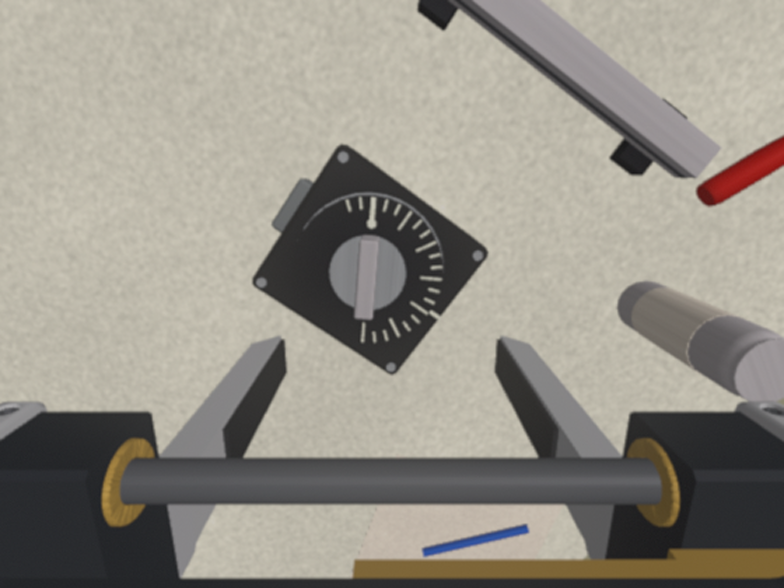

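The zero tick and its dot are at (372,211), the bar runs (369,240) to (364,320), and the index line is at (434,315). The reading is somewhere near 120°. Computing it exactly:

Run:
```python
from h import *
c=shot('wrist');W=cloud(c)
R=lambda u,v,z: ray(c,u/1.4,v/1.4,z)
p=lambda a:np.round(a,1)
for n,u,v,z in(('dot',371,224,94),('tick',372,198,94),('barA',369,240,122),('barB',364,320,122),('idx',434,315,80),('s1',344,157,80),('s2',478,256,80),('s3',390,368,80),('s4',262,283,80)):
    print(n,p(R(u,v,z)),p(W[round(v/1.4),round(u/1.4)]))
sc=[R(*q,80) for q in((344,157),(478,256),(390,368),(262,283))];ce=np.mean(sc,0)
m=lambda a,b:np.degrees(np.arctan2(b[1]-a[1],b[0]-a[0]))
print('ctr',p(ce),'angles',[round(m(sc[i],sc[(i+1)%4]),1) for i in range(4)],'zero',m(ce,R(372,211,94)),'idx',m(ce,R(434,315,80)),'bar',m(R(364,320,122),R(369,240,122)))
z=W[...,2];P=W[(z>115)&(z<128)&(abs(W[...,0]-517)<60)&(abs(W[...,1]+311)<60)];r=cv2.minAreaRect(P[:,:2].astype(np.float32));print(len(P),r,P[:,2].mean())
```

```text
dot [ 499.9 -277.7   94. ] [ 499.8 -277.5   95.7]
tick [ 489.3 -261.2   94. ] [ 489.3 -260.7   94. ]
barA [ 504.2 -284.5  122. ] [ 504.8 -285.1  113.7]
barB [ 535.6 -336.2  122. ] [ 540.4 -346.    92.7]
idx [ 587.9 -311.4   80. ] [ 587.8 -311.3   80.4]
s1 [ 454.1 -249.5   80. ] [ 454.5 -249.1   82.1]
s2 [ 586.5 -249.9   80. ] [ 586.1 -250.3   80.4]
s3 [ 586.1 -373.2   80. ] [ 586.3 -372.5   81.4]
s4 [ 454.5 -372.3   80. ] [ 454.4 -371.5   81.9]
ctr [ 520.3 -311.2   80. ] angles [np.float64(-0.2), np.float64(-90.2), np.float64(179.6), np.float64(90.2)] zero 121.21760905398219 idx -0.1695140529242909 bar 121.24769530294331
775 ((517.8656005859375, -312.0374450683594), (14.03664493560791, 60.08671569824219), 30.17654800415039) 121.2956767934406
```

Call:
servo_tool --motion '[[[-0.032,-0.016,-0.08,0,0,-0.027,0],[-0.032,-0.016,-0.17,0,0,-0.027,0],[-0.032,-0.016,-0.25,0,0,-0.027,0],[-0.032,-0.016,-0.3,0,0,-0.027,0],[-0.032,-0.016,-0.3,0,0,-0.027,0],[-0.032,-0.016,-0.3,0,0,-0.027,0]]]'

```text
clock: 6.65
eef_pos: [520.0, -310.4, 101.5]
eef_rot: [3.141, 0.001, 2.107]
wrist_force: [-0.2, -0.0, 1.5]
finger_gap: 94.1
finger_force: 0.0
```

Close, then turn −120.5° in two calls.

Call:
servo_tool --motion '[[[-0.002,-0.002,0,0,0,0,0.9],[-0.002,-0.002,0,0,0,0,1],[-0.002,-0.002,0,0,0,0,1],[-0.002,-0.002,0,0,0,0,1],[-0.002,-0.002,0,0,0,0,1],[-0.002,-0.002,0,0,0,0,1],[-0.002,-0.002,0,0,0,0,1],[-0.002,-0.002,0,0,0,0,1]]]' --newtons 25

```text
clock: 7.45
eef_pos: [518.4, -311.9, 100.2]
eef_rot: [-3.142, -0.0, 2.105]
wrist_force: [-0.5, 0.5, 0.3]
finger_gap: 33.3
finger_force: 0.0
```

Call:
servo_tool --motion '[[[0,0,0,0,0,-0.04,1],[0,0,0,0,0,-0.08,1],[0,0,0,0,0,-0.12,1],[0,0,0,0,0,-0.16,1],[0,0,0,0,0,-0.2,1],[0,0,0,0,0,-0.24,1],[0,0,0,0,0,-0.28,1],[0,0,0,0,0,-0.32,1],[0,0,0,0,0,-0.36,1],[0,0,0,0,0,-0.36,1]]]'

```text
clock: 8.45
eef_pos: [518.7, -311.9, 100.2]
eef_rot: [3.141, -0.0, 0.972]
wrist_force: [4.2, -1.1, -3.3]
finger_gap: 14.1
finger_force: 25.0
```

Call:
servo_tool --motion '[[[0,0,0,0,0,-0.04,1],[0,0,0,0,0,-0.08,1],[0,0,0,0,0,-0.12,1],[0,0,0,0,0,-0.16,1],[0,0,0,0,0,-0.2,1],[0,0,0,0,0,-0.24,1],[0,0,0,0,0,-0.28,1],[0,0,0,0,0,-0.308,1],[0,0,0,0,0,-0.308,1],[0,0,0,0,0,-0.308,1]]]'

```text
clock: 9.45
eef_pos: [518.6, -311.9, 100.2]
eef_rot: [3.141, -0.001, 0.012]
wrist_force: [5.5, -1.5, -3.9]
finger_gap: 13.6
finger_force: 25.0
```

Run:
```python
from h import *
st();c=shot('wrist');save(c,'w2.png',None,1.4)
```

```text
{'clock': 9.45, 'joints': [-0.602, 0.521, 1.466, 0.0, 1.154, 0.956], 'eef_pos': [518.642, -311.923, 100.172], 'eef_rot': [3.141, -0.001, 0.012], 'wrist_force': [5.456, -1.521, -3.919], 'finger_gap': 13.573}
```

View pics/w2.png

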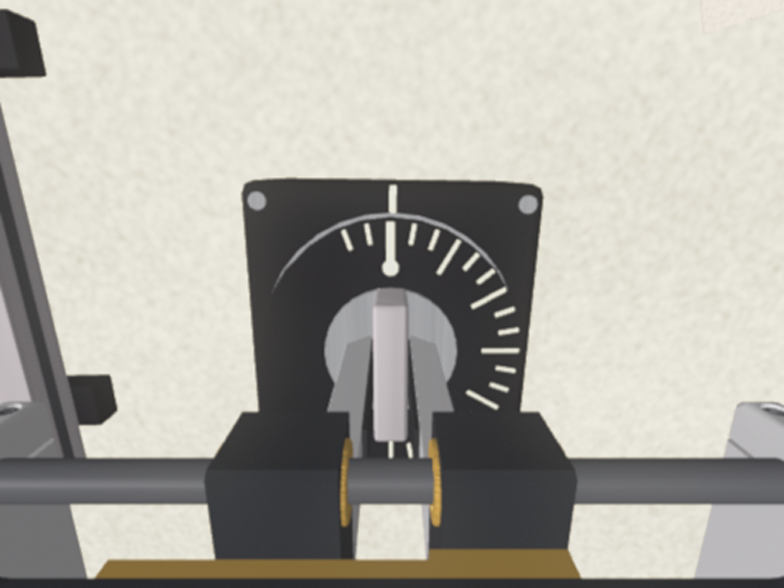

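The zero tick at (391,245) lines up with the index line at (393,200), within about 1°. I'll trim it, hold, and then turn directly to +40° while still gripping.

Call:
servo_tool --motion '[[[0,0,0,0,0,-0.004,1],[0,0,0,0,0,-0.004,1],[0,0,0,0,0,-0.004,1],[0,0,0,0,0,-0.004,1],[0,0,0,0,0,-0.004,1],[0,0,0,0,0,-0.004,1],[0,0,0,0,0,-0.004,1],[0,0,0,0,0,-0.004,1],[0,0,0,0,0,-0.004,1]]]'

```text
clock: 10.4
eef_pos: [518.7, -311.9, 100.2]
eef_rot: [3.141, -0.001, 0.0]
wrist_force: [5.4, -1.4, -2.6]
finger_gap: 13.7
finger_force: 25.0
```

Call:
servo_tool --motion '[[[0,0,0,0,0,0.04,1],[0,0,0,0,0,0.08,1],[0,0,0,0,0,0.12,1],[0,0,0,0,0,0.16,1],[0,0,0,0,0,0.2,1],[0,0,0,0,0,0.222,1],[0,0,0,0,0,0.222,1],[0,0,0,0,0,0.222,1],[0,0,0,0,0,0.222,0.5],[0,0,0,0,0,0.222,0]]]'

```text
clock: 11.4
eef_pos: [518.1, -311.8, 100.3]
eef_rot: [-3.141, 0.0, 0.695]
wrist_force: [-0.4, 0.0, -1.1]
finger_gap: 26.8
finger_force: 0.0
```

Call:
servo_tool --motion '[[[0,0,0,0,0,0,0.2],[0,0,0,0,0,0,0.2],[0,0,0,0,0,0,0.2],[0,0,0.1,0,0,0,0.2],[0,0,0.2,0,0,0,0.2],[0,0,0.3,0,0,0,0.2],[0,0,0.3,0,0,0,0.2],[0,0,0.3,0,0,0,0.2]]]'

```text
clock: 12.2
eef_pos: [518.5, -312.0, 250.9]
eef_rot: [3.14, -0.0, 0.692]
wrist_force: [0.2, 0.4, -0.8]
finger_gap: 74.9
finger_force: 0.0
```

Run:
```python
from h import *
st();c=shot('wrist');save(c,'w3.png',None,1.4);W=cloud(c);z=W[...,2];P=W[(z>115)&(z<128)&(abs(W[...,0]-517)<60)&(abs(W[...,1]+311)<60)];r=cv2.minAreaRect(P[:,:2].astype(np.float32));print(len(P),r)
import m;m.tray()
```

```text
{'clock': 12.2, 'joints': [-0.602, 0.396, 1.288, -0.0, 1.456, 0.277], 'eef_pos': [518.47, -311.952, 250.895], 'eef_rot': [3.14, -0.0, 0.692], 'wrist_force': [0.192, 0.377, -0.831], 'finger_gap': 74.908}
773 ((518.6958618164062, -311.6020202636719), (59.2379150390625, 13.725920677185059), 39.91518020629883)
top
[103, 246, 142, 90, 6815] (array([481.8, 258.7]), array([127.9, 288.1]), 6.8) z [ 1.8  5.1 46.2]
side
[296, 251, 71, 131, 6433] (array([482.2, 256.5]), array([126.7, 281.6]), 6.8) z [ 1.3  5.4 45.7]
```

View pics/w3.png

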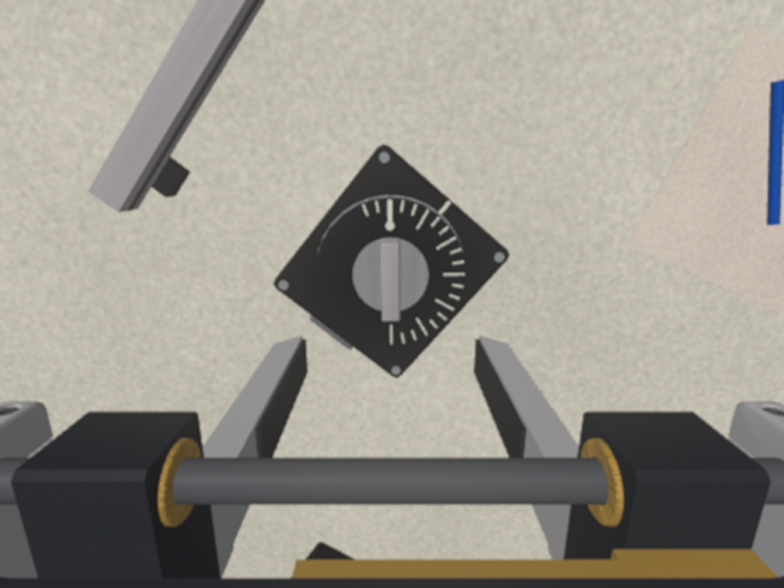

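The bar is at 39.9° and the 40 tick sits at the index (445,208), so the collar is done. Locating the tins now.

```bash
cat >> m.py <<'E'
def tins(lo=24,hi=40,ylo=30,yhi=450):
    for n in('top','side'):
        c=shot(n);W=cloud(c);g=c['frame'].max(-1);z=W[...,2]
        print(n);comps(c,(z>lo)&(z<hi)&(g>60)&(W[...,1]>ylo)&(W[...,1]<yhi)&(W[...,0]>380)&(W[...,0]<(600 if ylo>0 else 720)),0,0,100)
E
python3 -c "
import m;m.tins()"
```

```text
top
[214, 274, 17, 17, 227] (array([487.2, 150.7]), array([34.7, 34.3]), 84.0) z [29.3 32.4 35.1]
[191, 276, 16, 17, 223] (array([488.6, 201.2]), array([32.8, 34.5]), 86.6) z [29.6 32.6 35. ]
[141, 289, 17, 17, 230] (array([472.1, 307.4]), array([33.6, 34.8]), 33.6) z [29.3 32.4 34.8]
[117, 296, 17, 17, 230] (array([464. , 359.7]), array([35.1, 33.5]), 83.3) z [29.7 32.6 35.2]
side
[319, 260, 17, 17, 207] (array([487.9, 152.4]), array([35.7, 34.4]), 58.3) z [25.9 31.7 34.9]
[318, 280, 17, 17, 220] (array([488.7, 202.2]), array([33.8, 37.2]), 33.8) z [26.7 31.8 35.2]
[322, 326, 18, 19, 257] (array([472.5, 309.6]), array([35.2, 34.9]), 28.0) z [26.8 32.  35.3]
[325, 351, 19, 20, 281] (array([464.1, 360.1]), array([34.9, 36. ]), 30.5) z [26.8 32.  35. ]
```

Call:
servo_tool --motion '[[[-0.062,0.927,0,0,0,0.318,0.35],[-0.062,0.927,0,0,0,0.318,0.35],[-0.062,0.927,0,0,0,0.318,0.35],[-0.062,0.927,0,0,0,0.318,0.35],[-0.062,0.927,0,0,0,0.318,0.35],[-0.062,0.927,0,0,0,0.318,0.35],[-0.062,0.927,0,0,0,0.318,0.35],[-0.062,0.927,0,0,0,0.318,0.35],[-0.062,0.927,-0.08,0,0,0.318,0.35],[-0.062,0.927,-0.16,0,0,0.318,0.35]]]'

```text
clock: 13.45
eef_pos: [488.0, 151.9, 178.5]
eef_rot: [3.137, -0.001, 1.693]
wrist_force: [1.3, -0.7, -0.4]
finger_gap: 60.7
finger_force: 0.0
```

Call:
servo_tool --motion '[[[0,0,0,0,0,0,0.35],[0,0,0,0,0,0,0.35],[0,0,0,0,0,0,0.35]]]'

```text
clock: 13.75
eef_pos: [488.5, 147.8, 179.4]
eef_rot: [3.139, -0.0, 1.69]
wrist_force: [-0.1, 0.3, 0.6]
finger_gap: 61.3
finger_force: 0.0
```

Run:
```python
from h import *
st();c=shot('wrist');save(c,'w4.png',None,1.4)
W=cloud(c);z=W[...,2]
import m;m.comps(c,(z>26)&(z<38)&(c['frame'].max(-1)>60),0,0,150)
```

```text
{'clock': 13.75, 'joints': [0.222, 0.234, 1.667, -0.0, 1.238, 0.103], 'eef_pos': [488.495, 147.762, 179.426], 'eef_rot': [3.139, -0.0, 1.69], 'wrist_force': [-0.06, 0.327, 0.626], 'finger_gap': 61.303}
[263, 12, 38, 43, 1261] (array([471.8, 307.6]), array([34.9, 35.3]), 88.6) z [30.3 31.9 33.3]
[267, 130, 34, 36, 927] (array([487.2, 201.4]), array([35. , 35.1]), 18.8) z [30.5 31.9 33.1]
[506, 141, 53, 69, 581] (array([746.1, 205.4]), array([73.7, 30.6]), 85.7) z [26.5 32.2 37.5]
[262, 178, 33, 33, 836] (array([487.2, 151.2]), array([35.1, 34.9]), 7.3) z [30.3 31.8 33.1]
[196, 360, 170, 15, 976] (array([517.6, -68.4]), array([215.1,   3.5]), 1.8) z [26.7 33.2 37.6]
```

View pics/w4.png

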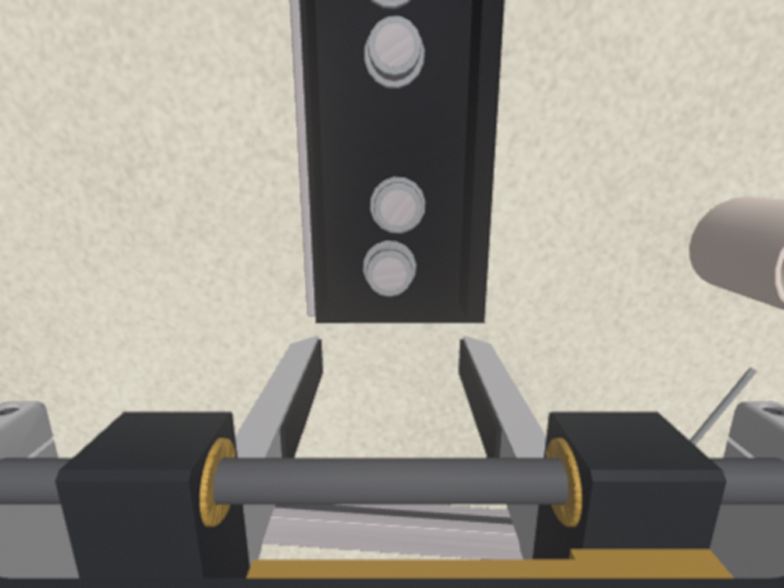

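The wrist view shows the tray flush with the strip and tins at (390,268), (398,206) and (394,45). The measurements agree with the earlier ones. Picking tin A.

Call:
servo_tool --motion '[[[-0.002,0.006,-0.09,0,0,0,0.35],[-0.002,0.006,-0.18,0,0,0,0.35],[-0.002,0.006,-0.27,0,0,0,0.35],[-0.002,0.006,-0.332,0,0,0,0.35],[-0.002,0.006,-0.332,0,0,0,0.35],[-0.002,0.006,-0.332,0,0,0,0.7],[-0.002,0.006,-0.332,0,0,0,0.8],[-0.002,0.006,-0.332,0,0,0,0.8],[-0.002,0.006,-0.332,0,0,0,0.8],[-0.002,0.006,-0.332,0,0,0,0.8]]]' --newtons 25

```text
clock: 14.8
eef_pos: [487.4, 151.7, 13.2]
eef_rot: [3.139, -0.0, 1.691]
wrist_force: [-1.4, -1.1, 10.2]
finger_gap: 35.5
finger_force: 25.0
```

Call:
servo_tool --motion '[[[0,0,0.06,0,0,0,0.8],[0,0,0.14,0,0,0,0.8],[0,0,0.22,0,0,0,0.8],[-0.006,-0.05,0.24,0,0,-0.04,0.8],[-0.012,-0.11,0.24,0,0,-0.08,0.8],[-0.018,-0.17,0.24,0,0,-0.12,0.8],[-0.024,-0.23,0.24,0,0,-0.16,0.8],[-0.03,-0.29,0.24,0,0,-0.2,0.8],[-0.036,-0.34,0.24,0,0,-0.24,0.8],[-0.042,-0.4,0.24,0,0,-0.28,0.8]]]'

```text
clock: 15.8
eef_pos: [465.4, -49.3, 132.4]
eef_rot: [3.141, -0.001, 0.806]
wrist_force: [0.6, -0.4, -0.9]
finger_gap: 35.6
finger_force: 25.0
```

Call:
servo_tool --motion '[[[-0.008,-0.04,0,0,0,-0.04,0.8],[-0.008,-0.073,0,0,0,-0.08,0.8],[-0.008,-0.073,0,0,0,-0.12,0.8],[-0.008,-0.073,0,0,0,-0.16,0.8],[-0.008,-0.073,0,0,0,-0.2,0.8],[-0.008,-0.073,0,0,0,-0.25,0.8],[-0.008,-0.073,-0.03,0,0,-0.25,0.8],[-0.008,-0.073,-0.06,0,0,-0.25,0.8],[-0.008,-0.073,-0.06,0,0,-0.25,0.8]]]'

```text
clock: 16.7
eef_pos: [460.8, -84.7, 100.8]
eef_rot: [-3.141, 0.002, 0.026]
wrist_force: [-0.7, 1.1, -0.0]
finger_gap: 35.5
finger_force: 25.0
```

Run:
```python
from h import *
st();c=shot('side');save(c,'s2.png',(200,90,480,300),2.5)
```

```text
{'clock': 16.7, 'joints': [-0.26, 0.243, 1.857, 0.0, 1.043, 1.285], 'eef_pos': [460.8, -84.697, 100.772], 'eef_rot': [-3.141, 0.002, 0.026], 'wrist_force': [-0.673, 1.078, -0.018], 'finger_gap': 35.466}
```

View pics/s2.png

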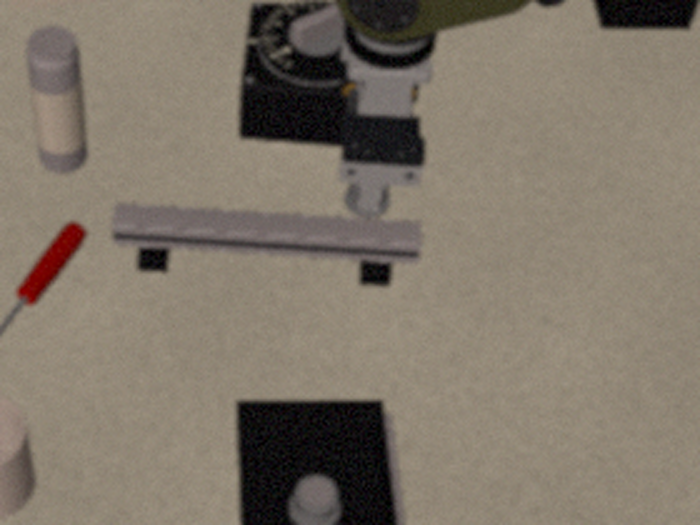

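The tin is held upright at (367,200) above the rail's near end. Lowering and releasing.

Call:
servo_tool --motion '[[[0.002,0,-0.04,0,0,0,0.8],[0.002,0,-0.06,0,0,0,0.8],[0.002,0,-0.075,0,0,0,0.8],[0.002,0,-0.082,0,0,0,0.8],[0.002,0,-0.083,0,0,0,0.8],[0.002,0,-0.083,0,0,0,0.8]]]'

```text
clock: 17.35
eef_pos: [462.8, -85.0, 60.5]
eef_rot: [3.141, -0.0, 0.026]
wrist_force: [-0.6, -0.6, -0.5]
finger_gap: 35.7
finger_force: 25.0
```

Call:
servo_tool --motion '[[[0,0,0,0,0,0,0.5],[0,0,0,0,0,0,0.35],[0,0,0,0,0,0,0.35],[0,0,0,0,0,0,0.35],[0,0,0.06,0,0,0,0.35],[0,0,0.13,0,0,0,0.35],[0,0,0.2,0,0,0,0.35],[0,0,0.2,0,0,0,0.35]]]'

```text
clock: 18.15
eef_pos: [464.3, -85.4, 164.4]
eef_rot: [3.14, -0.007, 0.026]
wrist_force: [0.2, 0.7, -1.2]
finger_gap: 61.1
finger_force: 0.0
```

```bash
cat > chk.py <<'E'
from h import *
import m
st();m.tins(68,88,-150,-20);m.tins();m.tray()
E
python3 chk.py
```

```text
{'clock': 18.15, 'joints': [-0.259, 0.163, 1.79, -0.0, 1.182, 1.286], 'eef_pos': [464.341, -85.365, 164.391], 'eef_rot': [3.14, -0.007, 0.026], 'wrist_force': [0.169, 0.694, -1.188], 'finger_gap': 61.148}
top
side
[337, 169, 15, 15, 167] (array([462.9, -82.9]), array([33.4, 38.1]), 2.9) z [70.4 77.7 81.1]
top
[191, 276, 17, 17, 224] (array([488.6, 200.8]), array([34. , 34.3]), 84.5) z [28.9 32.4 35.3]
[141, 289, 18, 17, 238] (array([473. , 307.9]), array([35.5, 33.7]), 83.6) z [29.1 32.1 35. ]
[117, 296, 18, 17, 241] (array([464. , 359.4]), array([36.1, 33.5]), 83.6) z [28.  32.4 35.1]
side
[318, 280, 17, 17, 223] (array([488.5, 202.6]), array([34.1, 35.5]), 26.3) z [25.9 31.8 34.9]
[322, 326, 18, 19, 257] (array([472.6, 308.9]), array([36.1, 34.5]), 38.8) z [27.  31.8 35.3]
[325, 351, 19, 19, 281] (array([464.3, 360.2]), array([34.4, 35. ]), 29.3) z [26.8 31.9 35.1]
top
[103, 246, 142, 90, 7119] (array([481.8, 259.1]), array([127.8, 288.8]), 6.7) z [ 1.7  5.1 46. ]
side
[296, 251, 71, 131, 6761] (array([482.2, 256.3]), array([126.3, 281.5]), 6.7) z [ 1.3  5.3 45.7]
```

Call:
servo_tool --motion '[[[0.005,0.07,0,0,0,0.046,0.35],[0.01,0.14,0,0,0,0.092,0.35],[0.015,0.21,0,0,0,0.138,0.35],[0.02,0.28,0,0,0,0.184,0.35],[0.025,0.35,0,0,0,0.23,0.35],[0.03,0.42,0,0,0,0.276,0.35],[0.035,0.49,0,0,0,0.322,0.35],[0.04,0.56,0,0,0,0.368,0.35],[0.05,0.573,0,0,0,0.414,0.35],[0.05,0.573,0,0,0,0.46,0.35]]]'

```text
clock: 19.45
eef_pos: [487.4, 202.8, 159.0]
eef_rot: [-3.14, 0.001, 1.479]
wrist_force: [0.5, -0.2, -0.7]
finger_gap: 61.6
finger_force: 0.0
```

Call:
servo_tool --motion '[[[0,0,0,0,0,0.046,0.35],[0,0,0,0,0,0.07,0.35],[0,0,0,0,0,0.07,0.35],[0,0,0,0,0,0.07,0.35]]]'

```text
clock: 19.85
eef_pos: [487.4, 201.5, 159.6]
eef_rot: [-3.141, 0.0, 1.688]
wrist_force: [0.9, 1.2, -0.1]
finger_gap: 61.4
finger_force: 0.0
```

```bash
cat > wr.py <<'E'
from h import *
import m
st();c=shot('wrist');W=cloud(c);z=W[...,2]
m.comps(c,(z>26)&(z<38)&(c['frame'].max(-1)>60)&(W[...,0]<610)&(W[...,1]>50),0,0,150); m.tins()
E
python3 wr.py
```

```text
{'clock': 19.85, 'joints': [0.323, 0.293, 1.641, -0.0, 1.209, 0.205], 'eef_pos': [487.389, 201.502, 159.584], 'eef_rot': [-3.141, 0.0, 1.688], 'wrist_force': [0.859, 1.164, -0.124], 'finger_gap': 61.44}
[253, 6, 41, 46, 1445] (array([463.3, 358.8]), array([35.7, 34.9]), 5.0) z [30.2 31.9 33.3]
[257, 70, 39, 42, 1217] (array([471.6, 307.9]), array([35.3, 35.1]), 66.0) z [30.5 31.9 33.3]
[262, 184, 35, 36, 935] (array([487.1, 201.6]), array([35. , 34.9]), 71.3) z [30.3 31.9 33.1]
top
[195, 276, 12, 17, 142] (array([489.6, 194.6]), array([34.6, 21.2]), 16.1) z [29.1 32.3 34.8]
side
[318, 280, 17, 17, 222] (array([488.4, 202.6]), array([36.7, 34.7]), 71.6) z [27.1 31.7 35. ]
[322, 326, 18, 19, 262] (array([473.4, 308.4]), array([34.7, 36.3]), 29.4) z [26.  32.  35.3]
[325, 351, 19, 19, 276] (array([463.5, 359.3]), array([36.1, 33.8]), 54.0) z [27.8 32.2 35.1]
```

Aligned within 1 mm; descend, grip, lift.

Call:
servo_tool --motion '[[[0,0,-0.09,0,0,0,0.35],[0,0,-0.18,0,0,0,0.35],[0,0,-0.26,0,0,0,0.35],[0,0,-0.293,0,0,0,0.35],[0,0,-0.293,0,0,0,0.35],[0,0,-0.293,0,0,0,0.7],[0,0,-0.293,0,0,0,0.8],[0,0,-0.293,0,0,0,0.8],[0,0,-0.293,0,0,0,0.8],[0,0,-0.293,0,0,0,0.8]]]'

```text
clock: 21.0
eef_pos: [488.1, 201.8, 14.7]
eef_rot: [3.14, -0.0, 1.691]
wrist_force: [-0.7, -0.5, 6.5]
finger_gap: 34.9
finger_force: 25.0
```

Call:
servo_tool --motion '[[[0,0,0.06,0,0,0,0.8],[0,0,0.14,0,0,0,0.8],[0,0,0.22,0,0,0,0.8],[0.01,-0.06,0.24,0,0,-0.04,0.8],[0.02,-0.12,0.24,0,0,-0.08,0.8],[0.03,-0.18,0.24,0,0,-0.12,0.8],[0.04,-0.24,0.24,0,0,-0.16,0.8],[0.05,-0.3,0.24,0,0,-0.2,0.8],[0.06,-0.36,0.24,0,0,-0.24,0.8],[0.07,-0.42,0.24,0,0,-0.28,0.8]]]'

```text
clock: 22.0
eef_pos: [522.6, -9.7, 134.0]
eef_rot: [3.141, -0.0, 0.806]
wrist_force: [-0.2, -0.0, -0.4]
finger_gap: 35.5
finger_force: 25.0
```

Call:
servo_tool --motion '[[[0,-0.06,0,0,0,-0.04,0.8],[0,-0.11,0,0,0,-0.08,0.8],[0,-0.149,0,0,0,-0.12,0.8],[0,-0.149,0,0,0,-0.16,0.8],[0,-0.149,0,0,0,-0.2,0.8],[0,-0.149,0,0,0,-0.25,0.8],[0,-0.149,-0.03,0,0,-0.25,0.8],[0,-0.149,-0.06,0,0,-0.25,0.8],[0,-0.149,-0.06,0,0,-0.25,0.8],[0,-0.149,-0.06,0,0,-0.25,0.8]]]'

```text
clock: 23.0
eef_pos: [522.6, -82.9, 104.2]
eef_rot: [-3.142, -0.0, 0.026]
wrist_force: [0.7, 0.6, -0.8]
finger_gap: 35.3
finger_force: 25.0
```

```bash
cat > held.py <<'E'
from h import *
s=st();c=shot('side');W=cloud(c);x,y,z=np.moveaxis(W,-1,0);p=s['eef_pos']
c['frame']
# lowest thing hanging under/around the fingers, above the rail
k=(abs(x-p[0])<30)&(abs(y-p[1])<40)&(z>p[2]-30)&(z<p[2]+8)&(z>54)
P=W[k];print(len(P),np.round(np.percentile(P,[2,50,98],axis=0),1).tolist() if len(P) else '')
E
python3 held.py
```

```text
{'clock': 23.0, 'joints': [-0.227, 0.361, 1.69, 0.0, 1.09, 1.318], 'eef_pos': [522.642, -82.904, 104.151], 'eef_rot': [-3.142, -0.0, 0.026], 'wrist_force': [0.706, 0.592, -0.751], 'finger_gap': 35.259}
91 [[502.7, -87.8, 93.3], [525.1, -68.9, 99.1], [543.1, -60.7, 111.1]]
```

Call:
servo_tool --motion '[[[0,0,-0.04,0,0,0,0.8],[0,0,-0.065,0,0,0,0.8],[0,0,-0.08,0,0,0,0.8],[0,0,-0.086,0,0,0,0.8],[0,0,-0.088,0,0,0,0.8],[0,0,-0.088,0,0,0,0.8]]]'

```text
clock: 23.65
eef_pos: [523.0, -83.0, 60.6]
eef_rot: [3.141, -0.001, 0.026]
wrist_force: [-1.5, 0.8, 4.4]
finger_gap: 35.2
finger_force: 25.0
```

Call:
servo_tool --motion '[[[0,0,0,0,0,0,0.5],[0,0,0,0,0,0,0.35],[0,0,0,0,0,0,0.35],[0,0,0,0,0,0,0.35],[0,0,0.06,0,0,0,0.35],[0,0,0.13,0,0,0,0.35],[0,0,0.2,0,0,0,0.35],[0,0,0.2,0,0,0,0.35]]]'

```text
clock: 24.45
eef_pos: [524.4, -83.3, 164.2]
eef_rot: [3.14, -0.007, 0.026]
wrist_force: [-0.5, 0.1, -0.3]
finger_gap: 61.1
finger_force: 0.0
```

```bash
python3 chk.py
```

```text
{'clock': 24.45, 'joints': [-0.227, 0.291, 1.632, 0.0, 1.211, 1.319], 'eef_pos': [524.39, -83.312, 164.187], 'eef_rot': [3.14, -0.007, 0.026], 'wrist_force': [-0.491, 0.131, -0.293], 'finger_gap': 61.12}
top
side
[312, 167, 15, 14, 170] (array([522.6, -81.2]), array([33.8, 40.7]), 4.0) z [70.3 77.8 81.1]
[337, 169, 15, 15, 170] (array([462.4, -83.7]), array([35.7, 35.6]), 62.5) z [69.5 77.7 81.2]
top
[141, 289, 18, 17, 240] (array([472.2, 307. ]), array([35. , 34.1]), 20.8) z [28.3 32.4 35.3]
[117, 296, 19, 17, 245] (array([463.8, 358.6]), array([36.5, 33.5]), 84.3) z [29.  32.5 35.3]
side
[322, 326, 18, 19, 257] (array([472.4, 308.8]), array([34.7, 35.5]), 34.1) z [26.6 31.8 35.5]
[325, 351, 19, 19, 279] (array([464. , 360.4]), array([35.7, 34.3]), 64.3) z [27.4 32.1 35. ]
top
[103, 246, 142, 90, 7435] (array([481.6, 259. ]), array([127.5, 288.7]), 6.7) z [ 1.7  5.  46. ]
side
[296, 251, 71, 131, 7176] (array([482.2, 256.1]), array([126.3, 281.7]), 6.7) z [ 1.3  5.2 45.7]
```

Call:
servo_tool --motion '[[[-0.01,0.08,0,0,0,0.046,0.35],[-0.02,0.16,0,0,0,0.092,0.35],[-0.03,0.24,0,0,0,0.138,0.35],[-0.04,0.32,0,0,0,0.184,0.35],[-0.05,0.4,0,0,0,0.23,0.35],[-0.06,0.48,0,0,0,0.276,0.35],[-0.07,0.56,0,0,0,0.322,0.35],[-0.08,0.64,0,0,0,0.368,0.35],[-0.09,0.72,0,0,0,0.414,0.35],[-0.102,0.782,0,0,0,0.46,0.35]]]'

```text
clock: 25.75
eef_pos: [470.8, 310.0, 158.7]
eef_rot: [-3.14, 0.001, 1.478]
wrist_force: [0.2, -0.6, 0.2]
finger_gap: 61.0
finger_force: 0.0
```

Call:
servo_tool --motion '[[[0,0,0,0,0,0.046,0.35],[0,0,0,0,0,0.07,0.35],[0,0,0,0,0,0.07,0.35],[0,0,0,0,0,0.07,0.35]]]'

```text
clock: 26.15
eef_pos: [471.5, 307.9, 159.1]
eef_rot: [-3.141, 0.0, 1.688]
wrist_force: [-1.3, -0.1, -0.3]
finger_gap: 61.3
finger_force: 0.0
```

```bash
python3 wr.py
```

```text
{'clock': 26.15, 'joints': [0.514, 0.37, 1.538, -0.0, 1.234, 0.396], 'eef_pos': [471.451, 307.903, 159.089], 'eef_rot': [-3.141, 0.0, 1.688], 'wrist_force': [-1.32, -0.135, -0.303], 'finger_gap': 61.262}
[259, 133, 37, 37, 1042] (array([462.9, 359.3]), array([35.1, 34.8]), 70.3) z [30.6 31.9 33.2]
[262, 185, 35, 35, 934] (array([471.7, 308.3]), array([34.9, 34.9]), 55.8) z [30.4 31.8 33.1]
top
[141, 289, 17, 17, 233] (array([473. , 307.9]), array([34.8, 33.8]), 83.8) z [28.9 32.5 35.2]
[123, 296, 12, 16, 133] (array([464.8, 351.8]), array([33.1, 21. ]), 2.4) z [29.3 32.5 35.2]
side
[322, 326, 18, 19, 261] (array([473.2, 309.3]), array([35.4, 34.3]), 37.1) z [26.4 32.1 34.7]
[325, 351, 19, 19, 284] (array([464. , 360.6]), array([35.8, 34.6]), 34.3) z [27.3 32.  35. ]
```

Call:
servo_tool --motion '[[[0,0,-0.09,0,0,0,0.35],[0,0,-0.18,0,0,0,0.35],[0,0,-0.26,0,0,0,0.35],[0,0,-0.293,0,0,0,0.35],[0,0,-0.293,0,0,0,0.35],[0,0,-0.293,0,0,0,0.7],[0,0,-0.293,0,0,0,0.8],[0,0,-0.293,0,0,0,0.8],[0,0,-0.293,0,0,0,0.8],[0,0,-0.293,0,0,0,0.8]]]'

```text
clock: 27.3
eef_pos: [472.1, 308.4, 14.2]
eef_rot: [3.14, -0.001, 1.691]
wrist_force: [-1.3, -0.1, 7.0]
finger_gap: 35.4
finger_force: 25.0
```

Call:
servo_tool --motion '[[[0,0,0.06,0,0,0,0.8],[0,0,0.14,0,0,0,0.8],[0,0,0.22,0,0,0,0.8],[0.03,-0.07,0.24,0,0,-0.04,0.8],[0.06,-0.14,0.24,0,0,-0.08,0.8],[0.09,-0.21,0.24,0,0,-0.12,0.8],[0.12,-0.28,0.24,0,0,-0.16,0.8],[0.15,-0.35,0.24,0,0,-0.2,0.8],[0.18,-0.42,0.24,0,0,-0.24,0.8],[0.21,-0.49,0.24,0,0,-0.28,0.8]]]'

```text
clock: 28.3
eef_pos: [577.0, 61.5, 133.5]
eef_rot: [3.141, -0.0, 0.806]
wrist_force: [-0.2, 0.6, -1.0]
finger_gap: 35.3
finger_force: 25.0
```

Call:
servo_tool --motion '[[[0.011,-0.07,0,0,0,-0.04,0.8],[0.011,-0.14,0,0,0,-0.08,0.8],[0.011,-0.21,0,0,0,-0.12,0.8],[0.011,-0.26,0,0,0,-0.16,0.8],[0.011,-0.289,0,0,0,-0.2,0.8],[0.011,-0.289,0,0,0,-0.25,0.8],[0.011,-0.289,-0.03,0,0,-0.25,0.8],[0.011,-0.289,-0.06,0,0,-0.25,0.8],[0.011,-0.289,-0.06,0,0,-0.25,0.8],[0.011,-0.289,-0.06,0,0,-0.25,0.8]]]'

```text
clock: 29.3
eef_pos: [581.8, -81.0, 102.5]
eef_rot: [-3.141, 0.001, 0.028]
wrist_force: [-0.1, 0.7, 0.4]
finger_gap: 35.6
finger_force: 25.0
```

```bash
python3 held.py
```

```text
{'clock': 29.3, 'joints': [-0.201, 0.483, 1.518, 0.0, 1.142, 1.342], 'eef_pos': [581.831, -81.0, 102.489], 'eef_rot': [-3.141, 0.001, 0.028], 'wrist_force': [-0.129, 0.677, 0.353], 'finger_gap': 35.554}
88 [[561.5, -85.9, 92.3], [579.2, -68.4, 97.6], [602.2, -56.8, 109.6]]
```

Same hang below the TCP (≈10 mm); lower to TCP ≈60.

Call:
servo_tool --motion '[[[0,0,-0.04,0,0,0,0.8],[0,0,-0.065,0,0,0,0.8],[0,0,-0.08,0,0,0,0.8],[0,0,-0.084,0,0,0,0.8],[0,0,-0.086,0,0,0,0.8],[0,0,-0.086,0,0,0,0.8]]]'

```text
clock: 29.95
eef_pos: [582.3, -81.4, 60.6]
eef_rot: [3.141, -0.001, 0.026]
wrist_force: [0.0, -0.4, -0.4]
finger_gap: 35.4
finger_force: 25.0
```

Call:
servo_tool --motion '[[[0,0,0,0,0,0,0.5],[0,0,0,0,0,0,0.35],[0,0,0,0,0,0,0.35],[0,0,0,0,0,0,0.35],[0,0,0.06,0,0,0,0.35],[0,0,0.13,0,0,0,0.35],[0,0,0.2,0,0,0,0.35],[0,0,0.2,0,0,0,0.35]]]'

```text
clock: 30.75
eef_pos: [583.9, -81.7, 165.2]
eef_rot: [3.14, -0.008, 0.026]
wrist_force: [0.3, 0.3, -0.0]
finger_gap: 61.2
finger_force: 0.0
```

```bash
python3 chk.py
```

```text
{'clock': 30.75, 'joints': [-0.201, 0.417, 1.459, 0.0, 1.258, 1.344], 'eef_pos': [583.921, -81.744, 165.2], 'eef_rot': [3.14, -0.008, 0.026], 'wrist_force': [0.261, 0.301, -0.039], 'finger_gap': 61.243}
top
side
[287, 166, 15, 14, 167] (array([582.6, -80.2]), array([35.9, 35.6]), 58.1) z [69.7 77.7 81.1]
[312, 167, 15, 14, 168] (array([523.3, -80.9]), array([35. , 34.5]), 31.4) z [70.2 78.  81.1]
[337, 169, 15, 14, 170] (array([462.7, -83. ]), array([36.1, 34.2]), 88.8) z [69.9 77.7 81.6]
top
[117, 296, 18, 17, 246] (array([463.7, 358.5]), array([35.1, 34.9]), 43.8) z [28.9 32.5 35.3]
side
[325, 351, 19, 19, 280] (array([463.9, 360.4]), array([36.2, 34.2]), 64.0) z [26.5 32.1 35. ]
top
[103, 246, 142, 90, 7794] (array([481.7, 258.8]), array([127.6, 288.1]), 6.8) z [ 1.8  4.9 46. ]
side
[296, 251, 71, 131, 7595] (array([482.4, 256.7]), array([126.9, 281. ]), 6.9) z [ 1.1  5.1 45.5]
```

Call:
servo_tool --motion '[[[-0.024,0.088,0,0,0,0.046,0.35],[-0.048,0.176,0,0,0,0.092,0.35],[-0.072,0.264,0,0,0,0.138,0.35],[-0.096,0.352,0,0,0,0.184,0.35],[-0.12,0.44,0,0,0,0.23,0.35],[-0.144,0.528,0,0,0,0.276,0.35],[-0.168,0.616,0,0,0,0.322,0.35],[-0.192,0.704,0,0,0,0.368,0.35],[-0.216,0.792,0,0,0,0.414,0.35],[-0.239,0.881,0,0,0,0.46,0.35]]]'

```text
clock: 32.05
eef_pos: [461.6, 360.7, 159.4]
eef_rot: [-3.141, 0.001, 1.477]
wrist_force: [1.1, 0.1, 0.3]
finger_gap: 61.2
finger_force: 0.0
```

Call:
servo_tool --motion '[[[0,0,0,0,0,0.046,0.35],[0,0,0,0,0,0.07,0.35],[0,0,0,0,0,0.07,0.35],[0,0,0,0,0,0.07,0.35]]]'

```text
clock: 32.45
eef_pos: [462.5, 358.9, 159.6]
eef_rot: [-3.141, 0.0, 1.688]
wrist_force: [1.0, 0.9, 0.7]
finger_gap: 60.9
finger_force: 0.0
```

```bash
python3 wr.py
```

```text
{'clock': 32.45, 'joints': [0.597, 0.418, 1.471, 0.0, 1.254, 0.48], 'eef_pos': [462.513, 358.876, 159.618], 'eef_rot': [-3.141, 0.0, 1.688], 'wrist_force': [0.96, 0.904, 0.657], 'finger_gap': 60.857}
[263, 184, 35, 35, 932] (array([463.1, 359.5]), array([34.9, 35.1]), 6.8) z [30.4 31.9 33.1]
top
[117, 296, 17, 17, 230] (array([463.4, 358.5]), array([34.4, 33.9]), 22.7) z [29.7 32.4 35.1]
side
[325, 351, 19, 19, 283] (array([464.2, 360.5]), array([35.1, 34.7]), 52.0) z [26.8 31.9 34.9]
```

Call:
servo_tool --motion '[[[0,0,-0.09,0,0,0,0.35],[0,0,-0.18,0,0,0,0.35],[0,0,-0.26,0,0,0,0.35],[0,0,-0.293,0,0,0,0.35],[0,0,-0.293,0,0,0,0.35],[0,0,-0.293,0,0,0,0.7],[0,0,-0.293,0,0,0,0.8],[0,0,-0.293,0,0,0,0.8],[0,0,-0.293,0,0,0,0.8],[0,0,-0.293,0,0,0,0.8]]]'

```text
clock: 33.6
eef_pos: [463.0, 359.4, 14.8]
eef_rot: [3.14, -0.001, 1.691]
wrist_force: [-1.7, -2.2, 6.1]
finger_gap: 35.2
finger_force: 25.0
```

Call:
servo_tool --motion '[[[0,0,0.06,0,0,0,0.8],[0,0,0.14,0,0,0,0.8],[0,0,0.22,0,0,0,0.8],[0.033,-0.08,0.24,0,0,-0.04,0.8],[0.066,-0.16,0.24,0,0,-0.08,0.8],[0.1,-0.24,0.24,0,0,-0.12,0.8],[0.133,-0.32,0.24,0,0,-0.16,0.8],[0.166,-0.4,0.24,0,0,-0.2,0.8],[0.2,-0.48,0.24,0,0,-0.24,0.8],[0.233,-0.56,0.24,0,0,-0.28,0.8]]]'

```text
clock: 34.6
eef_pos: [579.5, 77.3, 134.0]
eef_rot: [3.141, -0.0, 0.806]
wrist_force: [0.5, 1.0, -1.7]
finger_gap: 35.5
finger_force: 25.0
```

Call:
servo_tool --motion '[[[0.03,-0.07,0,0,0,-0.04,0.8],[0.06,-0.14,0,0,0,-0.08,0.8],[0.09,-0.21,0,0,0,-0.12,0.8],[0.11,-0.27,0,0,0,-0.16,0.8],[0.126,-0.318,0,0,0,-0.2,0.8],[0.126,-0.318,0,0,0,-0.25,0.8],[0.126,-0.318,-0.03,0,0,-0.25,0.8],[0.126,-0.318,-0.06,0,0,-0.25,0.8],[0.126,-0.318,-0.06,0,0,-0.25,0.8],[0.126,-0.318,-0.06,0,0,-0.25,0.8]]]'

```text
clock: 35.6
eef_pos: [641.8, -79.3, 103.0]
eef_rot: [-3.141, 0.001, 0.029]
wrist_force: [-0.0, 0.3, -0.5]
finger_gap: 35.2
finger_force: 25.0
```

```bash
python3 held.py
```

```text
{'clock': 35.6, 'joints': [-0.18, 0.606, 1.325, 0.0, 1.211, 1.363], 'eef_pos': [641.785, -79.331, 103.029], 'eef_rot': [-3.141, 0.001, 0.029], 'wrist_force': [-0.022, 0.317, -0.499], 'finger_gap': 35.248}
88 [[621.2, -83.8, 92.3], [635.7, -66.8, 97.7], [661.5, -53.7, 109.6]]
```

Call:
servo_tool --motion '[[[0,0,-0.04,0,0,0,0.8],[0,0,-0.065,0,0,0,0.8],[0,0,-0.08,0,0,0,0.8],[0,0,-0.084,0,0,0,0.8],[0,0,-0.086,0,0,0,0.8],[0,0,-0.086,0,0,0,0.8]]]'

```text
clock: 36.25
eef_pos: [642.3, -79.9, 61.2]
eef_rot: [3.141, -0.001, 0.026]
wrist_force: [-0.0, 0.0, -1.8]
finger_gap: 35.8
finger_force: 25.0
```

Call:
servo_tool --motion '[[[0,0,0,0,0,0,0.5],[0,0,0,0,0,0,0.35],[0,0,0,0,0,0,0.35],[0,0,0,0,0,0,0.35],[0,0,0.06,0,0,0,0.35],[0,0,0.14,0,0,0,0.35],[0,0,0.22,0,0,0,0.35],[0,0,0.3,0,0,0,0.35]]]'

```text
clock: 37.05
eef_pos: [641.8, -79.9, 212.4]
eef_rot: [3.142, -0.0, 0.026]
wrist_force: [0.1, -0.9, -0.2]
finger_gap: 61.1
finger_force: 0.0
```

Call:
servo_tool --motion '[[[-0.1,0.1,0.05,0,0,0,0.35],[-0.2,0.2,0.05,0,0,0,0.35],[-0.3,0.2,0.05,0,0,0,0.35],[-0.4,0.2,0.05,0,0,0,0.35],[-0.4,0.2,0.05,0,0,0,0.35]]]'

```text
clock: 37.55
eef_pos: [439.6, 20.8, 235.8]
eef_rot: [3.142, -0.0, 0.027]
wrist_force: [0.4, 0.0, 0.2]
finger_gap: 61.0
finger_force: 0.0
```

```bash
python3 chk.py
python3 - <<'E'
from h import *
c=shot('top');save(c,'t9.png',None,1.4);W=cloud(c);z=W[...,2];P=W[(z>112)&(z<130)&(abs(W[...,0]-518)<45)&(abs(W[...,1]+311)<45)];print(cv2.minAreaRect(P[:,:2].astype(np.float32)))
E
```

```text
{'clock': 37.55, 'joints': [-0.036, 0.026, 1.768, -0.0, 1.347, 1.508], 'eef_pos': [439.592, 20.768, 235.767], 'eef_rot': [3.142, -0.0, 0.027], 'wrist_force': [0.409, 0.005, 0.235], 'finger_gap': 60.997}
top
[313, 188, 17, 17, 231] (array([641.6, -79.4]), array([34.6, 34.6]), 84.6) z [72.7 78.5 81.2]
[317, 215, 18, 18, 240] (array([581.2, -81.1]), array([34.8, 34.9]), 58.0) z [73.2 78.1 81.1]
side
[262, 164, 15, 15, 170] (array([642.1, -77.8]), array([38.4, 34.8]), 58.7) z [69.9 78.1 81.7]
[287, 166, 15, 14, 167] (array([582.5, -79.5]), array([33.7, 37.3]), 5.3) z [70.3 78.  81.4]
[312, 167, 15, 14, 169] (array([522.7, -82.2]), array([33.8, 39.4]), 5.9) z [70.3 77.7 81.7]
[337, 169, 15, 14, 170] (array([462.7, -83.6]), array([34.2, 36.4]), 29.3) z [70.3 77.6 80.8]
top
side
top
[103, 246, 131, 90, 7410] (array([481.7, 259. ]), array([127.7, 288.5]), 6.8) z [ 1.7  4.9 45.9]
side
[296, 251, 71, 131, 8041] (array([482.2, 256.1]), array([126.1, 282. ]), 6.7) z [ 1.2  5.1 45.5]
((517.7984619140625, -311.2023620605469), (59.58716583251953, 14.610871315002441), 40.32676315307617)
```

View pics/t9.png

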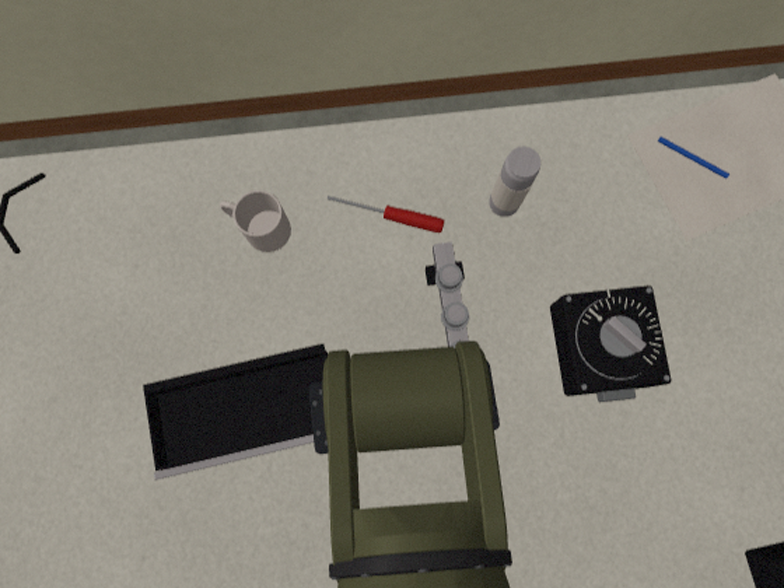

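The tray is empty and flush with the strip, at about (235,410). The tins stand on the rail, two of them visible at (450,277) and (456,315), and the side camera confirms all four with lids at z≈78. The collar reads 40°, and the spray can, screwdriver and mug haven't moved. Handing in.

```bash
python3 -c "
from cell import manip
print(manip.sign_off())"
```

```text
the job is handed in; nothing more can be done
None
```

The job is handed in, with no verdict returned: the tray is against the stop strip, the collar was zeroed and left reading about 40°, and all four tins stand upright on the rail; my last camera check confirmed these final positions.

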